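# Open the shoemaker's heel-block tub

## Robot

A 7-joint arm with a two-finger parallel gripper is mounted at the origin on the work surface. World frame = base frame: x ahead of the robot, y to its left, z up, the work surface at z = 0. Lengths are in m, angles in rad, forces in N, time in s.
With the tool pointing down it reaches from about 0.4 to 0.85 m from the base axis. Payload 10.4 kg.
Tool frame: the origin (TCP) lies midway between the tips of the shut fingers; the grasp point (between the pads) lies 19 mm behind it (r.tcp_to_grasp is the z of the grasp point in the tool frame, in m); z points along the fingers, x is the direction in which the jaws open and shut, and the axes are right-handed (so a half turn about z gives the same grasp; the last joint's range is limited). The gripper opens to 87 mm and grips with 3 to 60 N. Pads are 19 mm wide; open, the fingers measure 117 mm over their backs; the gripper's body (75 mm by 190 mm) begins 51 mm behind the grasp point.
Start: joints at [1.119, 0.332, -0.065, 1.46, 0.022, 1.35, -0.088], TCP at [0.26, -0.568, 0.223] pointing down, gripper open.
Joint ranges: [-2.6, 2.6], [-0.5, 2.12], [-1.47, 1.34], [0.16, 2.42], [-1.27, 4.41], [0.06, 2.06], [-2.6, 2.6]. Speed limits (rad/s): [2.22, 2.22, 2.79, 2.79, 3.14, 3.14, 3.14].

## Interface

Orientations are given as a unit quaternion [x, y, z, w].
In Python, from bench import r, camera, close_job gives the robot as it stands. The module is installed in compiled form; this text tells all that it offers.
- The arm moves only by the shell command python3 -m crank 'ROWS' [FORCE]. ROWS is JSON, a list of rows, each an object of numbers: "x", "y", "z": the shift along the tool's x, y, z scaled (see below); "ax", "ay", "az": the turn, a rotation vector about the tool's x, y, z scaled (see below); "claw": the closure, from -1 (fully open) to 1 (shut), so that 0 is half open. A call has exactly 5 rows; each row is the pose to reach, as a shift and turn from the pose commanded when the call began, along the tool's axes at that moment; what a row does not reach only later rows make up. The controller multiplies each number of a shift by 1 m and each number of a turn by 2 rad. A row lasts 1/12 s, in which the tool goes at most 41.7 mm and 7.16 degrees, less where a joint would pass 70% of its speed; a pose out of reach is approached as far as the arm can. A call with a number of a shift or a turn outside -1 to 1 is refused whole. A call with a gripper value outside its range is refused whole. The fingers move at their own pace and stop on an object; FORCE is the grip in N (left out, the last holds). Time passes only in rows, so rows that repeat a pose let the fingers close, or fill a call up. It gives the time, the measured TCP pose, the force and the opening at its end, in the units of the state.
- r.read_state(): the state, without advancing time (a new reading comes with each control period).
- camera(name): name is "side" or "top"; returns a dict with "color" (480x640x3 uint8, blue, green, red), "fx", "fy", "cx", "cy" (pixels), "eye" and "orientation" of the camera in the world. Camera axes: x right, y down, z forward; pixel columns grow to the right and rows downward; lengths in m; the calibration is good to about 2 mm. A picture is of the moment at which its call begins. There is no depth.
- close_job(): hands the job in, once; it reports no verdict.
The state is a dict: "time": time; "joint_positions": joint angles; "joint_vel": joint speeds; "joint_torque": joint torques, N m; "ee_pos": TCP position; "eef_rot": TCP orientation; "ft_force": force on the tool from outside, world axes, zero at the start; "torque": the same for the moment, N m; "width": finger opening in m.
Only numpy, scipy, OpenCV 4.12 (cv2) and the standard library are available. Lean on these libraries where they do the work, as an engineer would, in place of code of your own. Each camera call takes 0.05 s, during which the arm holds its last target. There are 200 camera calls.

## Task

I need to get at the heel blocks in the white tub. First take the shoe brush that lies on its red lid and put it down flat, bristles down, inside the shallow wooden tray; then tip the lid up by its tab, with the opposite edge still resting on the tub's rim, lift it off and lay it flat, right way up, on the square cork mat. Set both things down rather than dropping them, keep the tub standing where it is, and leave the red-capped jar, the blue polish tin and the awl alone.

Things in the scene. Friction and masses are not known exactly. Their poses are not given: they have to be found in the camera images.
- tub: round open white plastic tub, loose, about 0.8 kg, standing upright; 80 mm tall, outer radius 56 mm at the foot and 62 mm at the rim, wall 4 mm. Origin: centre of its underside, z up.
- lid: loose round red plastic lid, about 0.1 kg, 140 mm across: 5 mm plate, skirt 11 mm deep of inner radius 66 mm (4 mm play on the rim). Origin: centre of the skirt's lower edge, z up; plate top 16 mm above it. Seated: origin 69 mm, top 85 mm above the bench. A black upright tab stands near the edge at the lid's +x: x = 39 to 67 mm, 12 mm thick along y, top 47 mm above the origin.
- lid_tab (a point): middle of the black upright tab on the lid, at (53, 0, 34) mm in the lid's frame; axes as the lid's. The tab is gripped across its 12 mm thickness (the lid's y).
- lid_far (a point): point of the lid's edge across from the tab, at (-66, 0, 11) mm in the lid's frame, on the plate's underside just outside the tub's rim: the lid tips about it. Axes as the lid's.
- brush: shoe brush, loose, about 0.16 kg, lying bristles down across the lid, 35 mm or more from the tab: light wooden back 140 x 46 x 26 mm (long along its x, 46 mm along y) over a dark rigid bristle block 132 x 40 x 20 mm; 46 mm tall in all. Origin: centre of its underside (bristle side), z up.
- mat: square cork mat 200 x 200 mm, 4 mm thick, fixed to the bench. Origin: centre of its underside.
- tray: shallow open wooden tray, fixed to the bench: 230 mm (its x) by 120 mm (its y) outside, walls 5 mm thick and 14 mm high, floor 5 mm thick, so 220 x 110 mm inside. Origin: centre of its underside. The mat and the tray lie to the left and right of the tub, either way round.
- jar: bystander: clear jar with red cap, radius 36 mm, 100 mm tall, origin centre of underside
- tin: bystander: flat blue polish tin, radius 38 mm, 26 mm tall, origin centre of underside
- awl: bystander: awl like a screwdriver, about 170 mm long, lying on the bench beyond the tub, along its x
Not all that is in view belongs to the job. There is more than one size of the lid; the one meant has the size given above.

How it is judged:
By the outcome, as a careful person would: the job done as asked, in the order asked, and still so for the second after the job is handed in, with the robot touching nothing.
It also fails if it takes over 58 s, if anything falls off the work surface, if the arm or the gripper's body presses on something with over 40 N, if the wrist force passes 120 N, or if a joint passes its speed limit or range.

## Working session

There is one attempt and no reset: what is moved stays moved. The work goes in short steps, Python scripts to look and compute and a shell command to move; the robot and the scene stay as the last step left them, time stands still between calls to the robot, and variables do not carry over. Pictures are saved under pics/ and viewed, about 8 in all and at most 12, crops included, and the job is handed in when it is done.

```bash
mkdir -p pics; cat > h.py <<'E'
import numpy as np, cv2, sys
from scipy.spatial.transform import Rotation as R
from bench import r, camera, close_job
def snap(name, fn):
    c=camera(name); cv2.imwrite('pics/'+fn,c['color']); return c
def Rc(c):
    return R.from_quat(c['orientation']).as_matrix()
def onplane(c,u,v,z):
    d=Rc(c)@np.array([(u-c['cx'])/c['fx'],(v-c['cy'])/c['fy'],1]); e=np.array(c['eye'])
    return e+d*(z-e[2])/d[2]
def proj(c,p):
    q=Rc(c).T@(np.array(p)-np.array(c['eye'])); return np.array([c['fx']*q[0]/q[2]+c['cx'],c['fy']*q[1]/q[2]+c['cy']])
E
python3 - <<'E'
from h import *
import pickle
for n in('top','side'):
    c=snap(n,n+'0.png'); pickle.dump(c,open(n+'0.pkl','wb')); print(n,c['fx'],c['cx'],c['cy'],c['eye'],Rc(c).round(3).tolist())
s=r.read_state(); print(s['time'],s['ee_pos'],R.from_quat(s['eef_rot']).as_matrix().round(3).tolist(),s['width'],r.tcp_to_grasp)
E
```

```text
top 612.8956477019831 320.77663998773886 235.61550861529554 [0.27654096 0.00681262 1.4431815 ] [[-0.007, -0.981, 0.194], [-1.0, 0.007, 0.003], [-0.005, -0.194, -0.981]]
side 437.95582144479215 313.34515751568756 240.85994370470567 [ 0.37796046 -0.57693342  0.68955671] [[0.965, -0.189, 0.185], [-0.264, -0.664, 0.7], [-0.009, -0.723, -0.69]]
0.1 [ 0.25970324 -0.5681187   0.22184911] [[0.416, -0.909, -0.001], [-0.909, -0.416, 0.001], [-0.001, 0.0, -1.0]] 0.08681804339004377 -0.0187
```

View pics/top0.png

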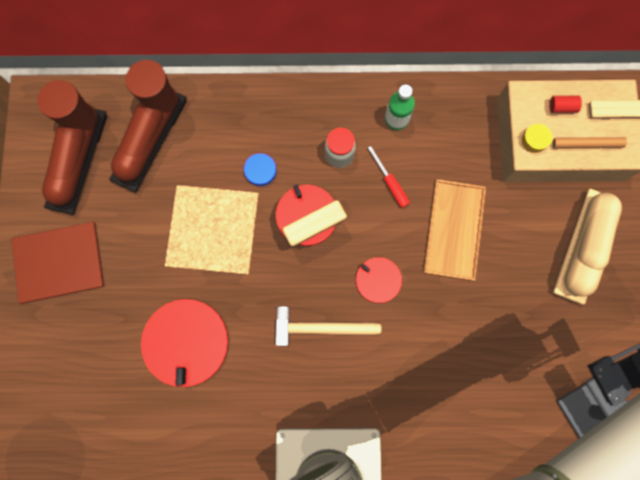

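View pics/side0.png

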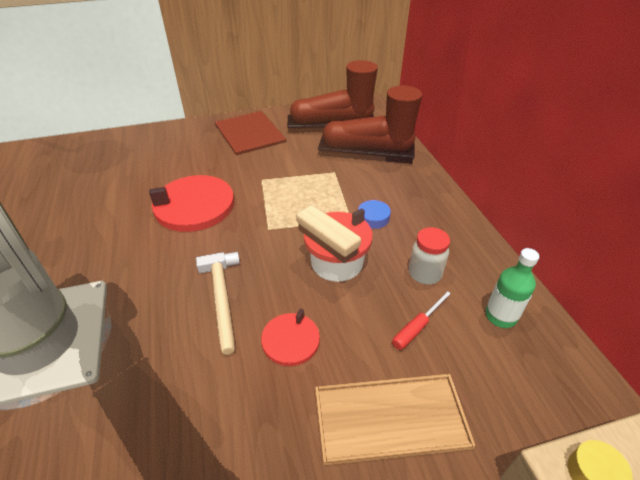

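The wanted lid is at top (307,215), with its tab at (297,191) and the brush at (314,223). The mat is at (212,229) and the tray at (455,230). Next I'll make zoomed crops to measure from.

```bash
python3 - <<'E'
from h import *
import pickle
t=pickle.load(open('top0.pkl','rb'));s=pickle.load(open('side0.pkl','rb'))
a=cv2.resize(t['color'][170:260,265:355],(540,540),interpolation=cv2.INTER_CUBIC) # x6
b=cv2.resize(s['color'][195:285,290:380],(540,540),interpolation=cv2.INTER_CUBIC)[:, :]
cv2.imwrite('pics/crop.png',cv2.resize(np.hstack([a,b]),(800,400)))
hsv=cv2.cvtColor(t['color'],cv2.COLOR_BGR2HSV)
# mat and tray rects from rough corner px
for n,px,z in(('mat',[(176,186),(258,191),(249,273),(166,266)],.004),('tray',[(437,180),(486,186),(474,279),(425,272)],.014)):
    P=np.array([onplane(t,*p,z)[:2] for p in px]); (c,wh,an)=cv2.minAreaRect((P*1000).astype(np.float32)); print(n,P.mean(0).round(4),np.round(c,1),np.round(wh,1),an)
    print(P.round(3).tolist())
for n,px,z in(('tin',(260,168),.026),('jar',(340,140),.1),('awl tip',(370,149),.01),('awl end',(405,205),.01)): print(n,onplane(t,*px,z).round(3))
# red lid mask, plane z=.085
m=((hsv[...,0]<6)|(hsv[...,0]>174))&(hsv[...,1]>190)&(hsv[...,2]>150)
mm=np.zeros(m.shape,np.uint8); mm[180:250,270:345]=m[180:250,270:345]
cn=max(cv2.findContours(mm,0,1)[0],key=cv2.contourArea)
P=np.array([onplane(t,*p[0],.085)[:2] for p in cn]);
from scipy.optimize import least_squares
f=lambda q:np.hypot(*(P-q).T)-.070
o=least_squares(f,P.mean(0),loss='soft_l1',f_scale=.002); print('lid',o.x,np.median(abs(o.fun)))
E
```

```text
mat [0.5802 0.2722] [581.3 272.6] [200.4 201.4] 84.74382019042969
[[0.687, 0.364], [0.672, 0.164], [0.472, 0.182], [0.49, 0.38]]
tray [ 0.5734 -0.3091] [ 573.8 -310. ] [118.5 230.9] 80.40522766113281
[[0.694, -0.27], [0.678, -0.388], [0.453, -0.346], [0.47, -0.232]]
tin [0.724 0.157 0.026]
jar [ 0.766 -0.034  0.1  ]
awl tip [ 0.775 -0.11   0.01 ]
awl end [ 0.633 -0.191  0.01 ]
lid [0.57213677 0.02149625] 0.0006073857316295089
```

View pics/crop.png

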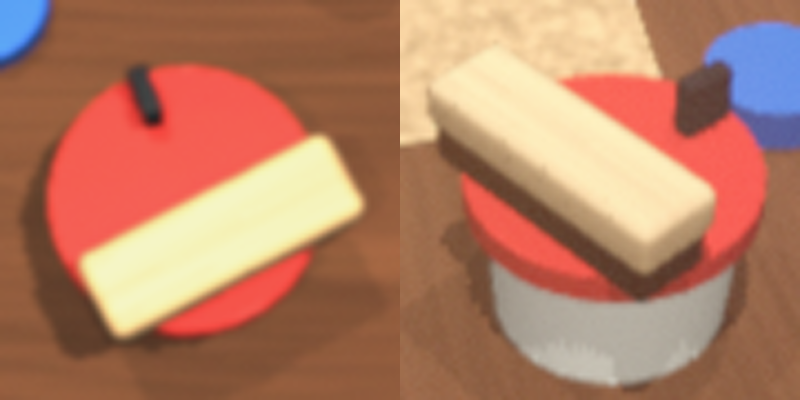

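```bash
cat > fit.py <<'E'
from h import *
from scipy.optimize import minimize
K=4
def box(x0,x1,y0,y1,z0,z1): return np.array([[x,y,z] for x in(x0,x1) for y in(y0,y1) for z in(z0,z1)])
def place(p,x,y,z,yaw): return R.from_euler('z',yaw).apply(p)+[x,y,z]
def hull(c,P,win):
    u=np.array([proj(c,p) for p in P]); x0,y0,w,h=win
    m=np.zeros((h*K,w*K),np.uint8); q=((u-[x0,y0]+.5)*K-.5)
    cv2.fillConvexPoly(m,cv2.convexHull((q*16).round().astype(np.int32)),1,shift=4); return m>0
th=np.linspace(0,2*np.pi,72,endpoint=False)
LID=np.array([[.07*np.cos(a),.07*np.sin(a),z] for a in th for z in(0,.016)])
TAB=box(.039,.067,-.006,.006,.016,.047); BACK=box(-.07,.07,-.023,.023,.02,.046); BR=box(-.066,.066,-.02,.02,0,.02)
def up(c,win):
    x0,y0,w,h=win; return cv2.resize(c['color'][y0:y0+h,x0:x0+w],None,fx=K,fy=K,interpolation=cv2.INTER_CUBIC)
def wood(c,win):
    h=cv2.cvtColor(up(c,win),cv2.COLOR_BGR2HSV); return (h[...,0]>14)&(h[...,0]<35)&(h[...,1]<150)&(h[...,2]>140)
def red(c,win):
    h=cv2.cvtColor(up(c,win),cv2.COLOR_BGR2HSV); return ((h[...,0]<6)|(h[...,0]>174))&(h[...,1]>165)&(h[...,2]>110)
def black(c,win):
    return up(c,win).max(2)<75
def iou(a,b): return (a&b).sum()/max(1,(a|b).sum())
def nm(f,x0,step): 
    x0=np.array(x0,float); S=np.vstack([x0]+[x0+np.eye(len(x0))[i]*step[i] for i in range(len(x0))])
    return minimize(f,x0,method='Nelder-Mead',options=dict(initial_simplex=S,xatol=1e-4,fatol=1e-4))
E
python3 - <<'E'
from fit import *
import pickle
t=pickle.load(open('top0.pkl','rb'));s=pickle.load(open('side0.pkl','rb'))
wt=(262,168,96,92); ws=(290,195,95,95)
cv=[(t,wt),(s,ws)]
W=[wood(c,w) for c,w in cv]
# side: drop mat (keep component of brush)
for i,seed in enumerate([(50*K,55*K),(40*K,35*K)]):
    n,l=cv2.connectedComponents(W[i].astype(np.uint8)); W[i]=l==l[seed[1],seed[0]]; print(W[i].sum()/16)
hb=lambda q,use:sum(1-iou(hull(*(cv[i][0],place(BACK,q[0],q[1],.085,q[2]),cv[i][1])),W[i]) for i in use)
for use in([0],[1],[0,1]):
    o=nm(lambda q:hb(q,use),[.56,.015,-1.1+0.0],[.01,.01,.15]); print('brush',use,o.x.round(4),round(o.fun,3))
b=o.x
RD=[red(c,w) for c,w in cv]
BL=[black(c,w) for c,w in cv]
def fl(q,use):
    e=0
    for i in use:
        c,w=cv[i]; occ=hull(c,place(BACK,b[0],b[1],.085,b[2]),w)|hull(c,place(BR,b[0],b[1],.085,b[2]),w)
        tb=hull(c,place(TAB,q[0],q[1],.069,q[2]),w)
        e+=1-iou(hull(c,place(LID,q[0],q[1],.069,q[2]),w)&~occ&~tb,RD[i]&~occ)+.3*(1-iou(tb,BL[i]&hull(c,place(LID*[.99,.99,3],q[0],q[1],.069,0),w)&~occ))
    return e
for use in([0],[1],[0,1]):
    o=nm(lambda q:fl(q,use),[.572,.021,.4],[.008,.008,.15]); print('lid',use,o.x.round(4),round(o.fun,3))
E
```

```text
1318.25
2489.1875
brush [0] [ 0.5667  0.0252 -1.0689] 0.103
brush [1] [ 0.5642  0.0376 -1.0979] 0.369
brush [0, 1] [ 0.5668  0.0257 -1.1209] 0.523
lid [0] [ 0.5952  0.0444 -0.1538] 0.441
lid [1] [0.5941 0.0503 0.3013] 0.655
lid [0, 1] [0.5948 0.0456 0.374 ] 0.991
```

```bash
python3 - <<'E'
from fit import *
import pickle
t=pickle.load(open('top0.pkl','rb'));s=pickle.load(open('side0.pkl','rb'))
print(onplane(t,314.7,222.9,.131),proj(t,[.5667,.0252,.131]),onplane(t,265+145/4.444,170+95/4.444,.11))
print('side', onplane(s,290+565/4.444-400/4.444+0*1,195+160/4.444,.131), s['fy'],t['fy'])
for c,w in((t,(262,168,96,92)),(s,(290,195,95,95))):
    im=up(c,w); 
    for m,col in((hull(c,place(BACK,.5667,.0252,.085,-1.07),w),(255,0,0)),(hull(c,place(LID,.572,.0215,.069,0),w),(0,255,0)),(wood(c,w),(255,255,0)),(red(c,w),(0,0,0))):
        cv2.drawContours(im,cv2.findContours(m.astype(np.uint8),0,1)[0],-1,col,1)
    cv2.imwrite('pics/d%d.png'%w[0],im)
a=cv2.imread('pics/d262.png');b=cv2.imread('pics/d290.png');cv2.imwrite('pics/dbg.png',np.hstack([cv2.resize(a,(390,380)),cv2.resize(b,(390,380))]))
E
```

```text
[0.56413576 0.0244518  0.131     ] [314.3532777  221.75971049] [0.64161323 0.06280364 0.11      ]
side [0.55959328 0.00795401 0.131     ] 437.95582144479215 612.8956477019831
```

View pics/dbg.png

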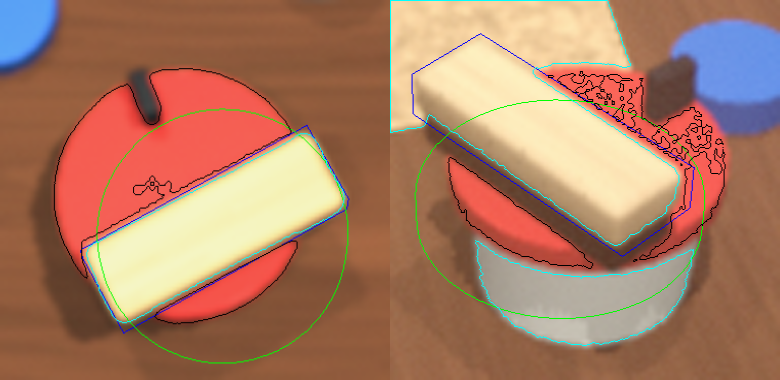

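```bash
cat >> fit.py <<'E'
def red2(c,win):
    b,g,r_=[x.astype(int) for x in cv2.split(up(c,win))]; m=((r_>2.2*g)&(r_>2.2*b)&(r_>115)).astype(np.uint8)
    return cv2.morphologyEx(m,cv2.MORPH_CLOSE,np.ones((5,5)))>0
E
python3 - <<'E'
from fit import *
import pickle
t=pickle.load(open('top0.pkl','rb'));s=pickle.load(open('side0.pkl','rb'))
cv=[(t,(262,168,96,92)),(s,(290,195,95,95))]
b=[.5667,.0252,-1.069]
RD=[red2(c,w) for c,w in cv]
def fl(q,use):
    e=0
    for i in use:
        c,w=cv[i]; occ=hull(c,place(BACK,b[0],b[1],.085,b[2]),w)|hull(c,place(BR,b[0],b[1],.085,b[2]),w)
        occ=cv2.dilate(occ.astype(np.uint8),np.ones((17,17)))>0
        tb=hull(c,place(TAB,q[0],q[1],.069,q[2]),w)
        e+=1-iou(hull(c,place(LID,q[0],q[1],.069,q[2]),w)&~occ&~tb,RD[i]&~occ)
    return e
for use in([0],[1],[0,1]):
    o=nm(lambda q:fl(q,use),[.594,.044,.38],[.006,.006,.15]); print('lid',use,o.x.round(4),round(o.fun,3))
W=[]
for i,(c,w) in enumerate(cv):
    m=wood(c,w)
    if i: # only part of image away from mat: right of/below a line
        yy,xx=np.mgrid[:m.shape[0],:m.shape[1]]; keep=(xx>150)&(yy>100)&(yy<240)
    else: keep=np.ones_like(m)
    W.append((m,keep))
hb=lambda q,use:sum(1-iou(hull(cv[i][0],place(BACK,q[0],q[1],.085,q[2]),cv[i][1])&W[i][1],W[i][0]&W[i][1]) for i in use)
for use in([0],[1],[0,1]):
    o=nm(lambda q:hb(q,use),[.5667,.0252,-1.069],[.006,.006,.05]); print('brush',use,o.x.round(4),round(o.fun,3))
E
```

```text
lid [0] [0.5953 0.0445 0.3896] 0.043
lid [1] [0.5944 0.0494 0.3436] 0.153
lid [0, 1] [0.5949 0.0457 0.3867] 0.255
brush [0] [ 0.5668  0.0256 -1.0811] 0.102
brush [1] [ 0.5592  0.0282 -1.0662] 0.077
brush [0, 1] [ 0.5638  0.0271 -1.0933] 0.254
```

```bash
cat > plan.py <<'E'
from h import *
# plan(pos, rot, n): print n calls' deltas (tool axes, scaled) from the present pose to TCP target
def down(yaw): return R.from_matrix(np.array([[np.cos(yaw),np.sin(yaw),0],[np.sin(yaw),-np.cos(yaw),0],[0,0,-1]]).T)
def plan(pos,rot,n=1,cur=None):
    if cur is None:
        s=r.read_state(); cur=(np.array(s['ee_pos']),R.from_quat(s['eef_rot']))
    p0,R0=cur; w=(R0.inv()*rot).as_rotvec(); dp=np.array(pos)-p0
    for i in range(n):
        Ri=R0*R.from_rotvec(w*i/n)
        print(f'call{i}: xyz',(Ri.inv().apply(dp)/n).round(4),'a',(w/n/2).round(4),'deg/call',round(np.degrees(np.linalg.norm(w))/n,1),'mm/call',round(1000*np.linalg.norm(dp)/n))
    return np.array(pos),rot
E
python3 - <<'E'
from plan import *
plan([.565,.0255,.2],down(.49),4)
E
```

```text
call0: xyz [-0.1032 -0.1311  0.0056] a [-1.00e-04  1.00e-04 -2.04e-01] deg/call 23.4 mm/call 167
call1: xyz [-0.0427 -0.1613  0.0055] a [-1.00e-04  1.00e-04 -2.04e-01] deg/call 23.4 mm/call 167
call2: xyz [ 0.0248 -0.165   0.0055] a [-1.00e-04  1.00e-04 -2.04e-01] deg/call 23.4 mm/call 167
call3: xyz [ 0.0882 -0.1417  0.0055] a [-1.00e-04  1.00e-04 -2.04e-01] deg/call 23.4 mm/call 167
```

```bash
python3 -m crank '[{"x":-0.021,"y":-0.026,"z":0.001,"az":-0.04,"claw":-1},{"x":-0.041,"y":-0.052,"z":0.002,"az":-0.08,"claw":-1},{"x":-0.062,"y":-0.079,"z":0.003,"az":-0.12,"claw":-1},{"x":-0.083,"y":-0.105,"z":0.004,"az":-0.16,"claw":-1},{"x":-0.103,"y":-0.131,"z":0.006,"az":-0.204,"claw":-1}]' 25
python3 -m crank '[{"x":-0.009,"y":-0.032,"z":0.001,"az":-0.04,"claw":-1},{"x":-0.017,"y":-0.064,"z":0.002,"az":-0.08,"claw":-1},{"x":-0.026,"y":-0.097,"z":0.003,"az":-0.12,"claw":-1},{"x":-0.034,"y":-0.129,"z":0.004,"az":-0.16,"claw":-1},{"x":-0.043,"y":-0.161,"z":0.006,"az":-0.204,"claw":-1}]'
python3 - <<'E'
from plan import *
plan([.565,.0255,.2],down(.49),2)
E
```

```text
call0: xyz [-0.2065 -0.2622  0.0112] a [-2.00e-04  3.00e-04 -4.08e-01] deg/call 46.8 mm/call 334
call1: xyz [ 0.0496 -0.3301  0.011 ] a [-2.00e-04  3.00e-04 -4.08e-01] deg/call 46.8 mm/call 334schema error: expected keys x, y, z, ax, ay, az, claw
schema error: expected keys x, y, z, ax, ay, az, claw
```

```bash
python3 -m crank '[{"x":-0.021,"y":-0.026,"z":0.001,"ax":0,"ay":0,"az":-0.04,"claw":-1},{"x":-0.041,"y":-0.052,"z":0.002,"ax":0,"ay":0,"az":-0.08,"claw":-1},{"x":-0.062,"y":-0.079,"z":0.003,"ax":0,"ay":0,"az":-0.12,"claw":-1},{"x":-0.083,"y":-0.105,"z":0.004,"ax":0,"ay":0,"az":-0.16,"claw":-1},{"x":-0.103,"y":-0.131,"z":0.006,"ax":0,"ay":0,"az":-0.204,"claw":-1}]' 25
python3 -m crank '[{"x":-0.009,"y":-0.032,"z":0.001,"ax":0,"ay":0,"az":-0.04,"claw":-1},{"x":-0.017,"y":-0.064,"z":0.002,"ax":0,"ay":0,"az":-0.08,"claw":-1},{"x":-0.026,"y":-0.097,"z":0.003,"ax":0,"ay":0,"az":-0.12,"claw":-1},{"x":-0.034,"y":-0.129,"z":0.004,"ax":0,"ay":0,"az":-0.16,"claw":-1},{"x":-0.043,"y":-0.161,"z":0.006,"ax":0,"ay":0,"az":-0.204,"claw":-1}]'
python3 - <<'E'
from plan import *
plan([.565,.0255,.2],down(.49),2)
E
```

```text
time: 0.52
ee_pos: [0.3366, -0.4186, 0.2163]
eef_rot: [0.934, -0.357, -0.0, 0.0]
ft_force: [1.0, -0.2, 1.0]
width: 0.0869
time: 0.93
ee_pos: [0.4125, -0.2704, 0.2105]
eef_rot: [0.987, -0.16, 0.0, 0.0]
ft_force: [1.1, -0.0, -0.4]
width: 0.0871
call0: xyz [ 0.0255 -0.1645  0.0052] a [ 1.00e-04  0.00e+00 -2.03e-01] deg/call 23.3 mm/call 167
call1: xyz [ 0.0884 -0.141   0.0052] a [ 1.00e-04  0.00e+00 -2.03e-01] deg/call 23.3 mm/call 167
```

```bash
python3 -m crank '[{"x":0.005,"y":-0.033,"z":0.001,"ax":0,"ay":0,"az":-0.04,"claw":-1},{"x":0.010,"y":-0.066,"z":0.002,"ax":0,"ay":0,"az":-0.08,"claw":-1},{"x":0.015,"y":-0.099,"z":0.003,"ax":0,"ay":0,"az":-0.12,"claw":-1},{"x":0.020,"y":-0.132,"z":0.004,"ax":0,"ay":0,"az":-0.16,"claw":-1},{"x":0.025,"y":-0.165,"z":0.005,"ax":0,"ay":0,"az":-0.203,"claw":-1}]'
python3 -m crank '[{"x":0.018,"y":-0.028,"z":0.001,"ax":0,"ay":0,"az":-0.04,"claw":-1},{"x":0.036,"y":-0.056,"z":0.002,"ax":0,"ay":0,"az":-0.08,"claw":-1},{"x":0.054,"y":-0.085,"z":0.003,"ax":0,"ay":0,"az":-0.12,"claw":-1},{"x":0.072,"y":-0.114,"z":0.004,"ax":0,"ay":0,"az":-0.16,"claw":-1},{"x":0.088,"y":-0.141,"z":0.005,"ax":0,"ay":0,"az":-0.203,"claw":-1}]'
python3 - <<'E'
from plan import *
plan([.565,.0255,.099],down(.49),1)
E
```

```text
time: 1.35
ee_pos: [0.4889, -0.1221, 0.2054]
eef_rot: [0.999, 0.042, -0.0, 0.0]
ft_force: [0.9, -1.0, 0.2]
width: 0.087
time: 1.77
ee_pos: [0.5655, 0.0258, 0.2002]
eef_rot: [0.97, 0.243, -0.0, -0.0]
ft_force: [0.4, -0.7, 0.2]
width: 0.0871
call0: xyz [-6.000e-04  1.000e-04  1.012e-01] a [-0.0001  0.0001  0.    ] deg/call 0.0 mm/call 101
```

```bash
python3 -m crank '[{"x":0,"y":0,"z":0.030,"ax":0,"ay":0,"az":0,"claw":-1},{"x":0,"y":0,"z":0.060,"ax":0,"ay":0,"az":0,"claw":-1},{"x":0,"y":0,"z":0.085,"ax":0,"ay":0,"az":0,"claw":-1},{"x":0,"y":0,"z":0.101,"ax":0,"ay":0,"az":0,"claw":-1},{"x":0,"y":0,"z":0.101,"ax":0,"ay":0,"az":0,"claw":-1}]'
python3 -m crank '[{"x":0,"y":0,"z":0,"ax":0,"ay":0,"az":0,"claw":0},{"x":0,"y":0,"z":0,"ax":0,"ay":0,"az":0,"claw":0.3},{"x":0,"y":0,"z":0,"ax":0,"ay":0,"az":0,"claw":1},{"x":0,"y":0,"z":0,"ax":0,"ay":0,"az":0,"claw":1},{"x":0,"y":0,"z":0,"ax":0,"ay":0,"az":0,"claw":1}]' 25
python3 -m crank '[{"x":0,"y":0,"z":0,"ax":0,"ay":0,"az":0,"claw":1},{"x":0,"y":0,"z":0,"ax":0,"ay":0,"az":0,"claw":1},{"x":0,"y":0,"z":0,"ax":0,"ay":0,"az":0,"claw":1},{"x":0,"y":0,"z":0,"ax":0,"ay":0,"az":0,"claw":1},{"x":0,"y":0,"z":0,"ax":0,"ay":0,"az":0,"claw":1}]' 25
```

```text
time: 2.18
ee_pos: [0.5626, 0.0237, 0.0956]
eef_rot: [0.971, 0.241, -0.003, -0.001]
ft_force: [-0.9, 0.3, -0.3]
width: 0.0869
time: 2.6
ee_pos: [0.5656, 0.0239, 0.1005]
eef_rot: [0.971, 0.241, 0.001, 0.0]
ft_force: [-1.0, 0.7, -0.3]
width: 0.0615
time: 3.02
ee_pos: [0.5653, 0.024, 0.0998]
eef_rot: [0.971, 0.241, 0.0, 0.0]
ft_force: [-0.1, -0.3, 3.7]
width: 0.0462
```

```bash
python3 -m crank '[{"x":0,"y":0,"z":-0.008,"ax":0,"ay":0,"az":0,"claw":1},{"x":0,"y":0,"z":-0.025,"ax":0,"ay":0,"az":0,"claw":1},{"x":0,"y":0,"z":-0.045,"ax":0,"ay":0,"az":0,"claw":1},{"x":0,"y":0,"z":-0.065,"ax":0,"ay":0,"az":0,"claw":1},{"x":0,"y":0,"z":-0.080,"ax":0,"ay":0,"az":0,"claw":1}]'
python3 - <<'E'
from plan import *
a=snap('top','top1.png'); b=snap('side','side1.png')
cv2.imwrite('pics/v1.png',np.hstack([cv2.resize(a['color'][140:300,160:500],(400,188)),cv2.resize(b['color'][120:360,220:480],(400,369))[:188*1] if 0 else cv2.resize(b['color'][120:420,220:480],(217,188))]))
plan([.5738,-.310,.14],down(.49+.91),3)
E
```

```text
time: 3.43
ee_pos: [0.5652, 0.0241, 0.1814]
eef_rot: [0.971, 0.241, 0.0, 0.0]
ft_force: [-0.1, 0.9, -1.0]
width: 0.0458
call0: xyz [-0.0499  0.0996  0.0141] a [ 0.0006 -0.0004 -0.1523] deg/call 17.5 mm/call 112
call1: xyz [-0.0775  0.0801  0.0141] a [ 0.0006 -0.0004 -0.1523] deg/call 17.5 mm/call 112
call2: xyz [-0.0979  0.0532  0.0141] a [ 0.0006 -0.0004 -0.1523] deg/call 17.5 mm/call 112
```

View pics/side1.png

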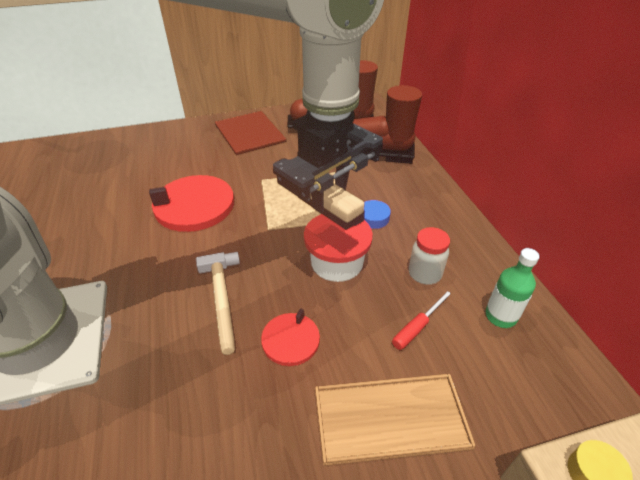

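The side view shows the brush held level at (345,205), clear of the lid, and the tub and lid haven't moved. Next I carry it to the tray.

```bash
python3 -m crank '[{"x":-0.010,"y":0.020,"z":0.003,"ax":0,"ay":0,"az":-0.03,"claw":1},{"x":-0.020,"y":0.040,"z":0.006,"ax":0,"ay":0,"az":-0.06,"claw":1},{"x":-0.030,"y":0.060,"z":0.008,"ax":0,"ay":0,"az":-0.09,"claw":1},{"x":-0.040,"y":0.080,"z":0.011,"ax":0,"ay":0,"az":-0.12,"claw":1},{"x":-0.050,"y":0.100,"z":0.014,"ax":0,"ay":0,"az":-0.152,"claw":1}]'
python3 -m crank '[{"x":-0.015,"y":0.016,"z":0.003,"ax":0,"ay":0,"az":-0.03,"claw":1},{"x":-0.031,"y":0.032,"z":0.006,"ax":0,"ay":0,"az":-0.06,"claw":1},{"x":-0.047,"y":0.048,"z":0.008,"ax":0,"ay":0,"az":-0.09,"claw":1},{"x":-0.062,"y":0.064,"z":0.011,"ax":0,"ay":0,"az":-0.12,"claw":1},{"x":-0.078,"y":0.080,"z":0.014,"ax":0,"ay":0,"az":-0.152,"claw":1}]'
python3 -m crank '[{"x":-0.020,"y":0.011,"z":0.003,"ax":0,"ay":0,"az":-0.03,"claw":1},{"x":-0.039,"y":0.022,"z":0.006,"ax":0,"ay":0,"az":-0.06,"claw":1},{"x":-0.059,"y":0.032,"z":0.008,"ax":0,"ay":0,"az":-0.09,"claw":1},{"x":-0.078,"y":0.043,"z":0.011,"ax":0,"ay":0,"az":-0.12,"claw":1},{"x":-0.098,"y":0.053,"z":0.014,"ax":0,"ay":0,"az":-0.152,"claw":1}]'
python3 - <<'E'
from plan import *
plan([.5738,-.310,.0225],down(1.40),1)
E
```

```text
time: 3.95
ee_pos: [0.5669, -0.0889, 0.1643]
eef_rot: [0.922, 0.386, -0.001, -0.0]
ft_force: [0.4, -1.3, -1.5]
width: 0.0459
time: 4.37
ee_pos: [0.5689, -0.2004, 0.1503]
eef_rot: [0.853, 0.521, -0.0, -0.001]
ft_force: [0.6, 0.3, -1.6]
width: 0.0462
time: 4.78
ee_pos: [0.5711, -0.3117, 0.1361]
eef_rot: [0.764, 0.645, -0.0, -0.001]
ft_force: [0.2, -0.1, -0.1]
width: 0.0458
call0: xyz [0.002  0.0026 0.1136] a [-0.0008 -0.0003  0.0006] deg/call 0.1 mm/call 114
```

```bash
python3 -m crank '[{"x":0.002,"y":0.002,"z":0.030,"ax":0,"ay":0,"az":0,"claw":1},{"x":0.002,"y":0.002,"z":0.060,"ax":0,"ay":0,"az":0,"claw":1},{"x":0.002,"y":0.002,"z":0.083,"ax":0,"ay":0,"az":0,"claw":1},{"x":0.002,"y":0.002,"z":0.097,"ax":0,"ay":0,"az":0,"claw":1},{"x":0.002,"y":0.002,"z":0.105,"ax":0,"ay":0,"az":0,"claw":1}]'
python3 -m crank '[{"x":0,"y":0,"z":0.001,"ax":0,"ay":0,"az":0,"claw":1},{"x":0,"y":0,"z":0.002,"ax":0,"ay":0,"az":0,"claw":1},{"x":0,"y":0,"z":0.003,"ax":0,"ay":0,"az":0,"claw":1},{"x":0,"y":0,"z":0.004,"ax":0,"ay":0,"az":0,"claw":1},{"x":0,"y":0,"z":0.005,"ax":0,"ay":0,"az":0,"claw":1}]'
```

```text
time: 5.2
ee_pos: [0.5724, -0.3086, 0.0296]
eef_rot: [0.765, 0.644, -0.001, -0.002]
ft_force: [0.3, -0.3, -0.5]
width: 0.0458
time: 5.62
ee_pos: [0.5746, -0.3097, 0.0286]
eef_rot: [0.766, 0.643, 0.0, 0.001]
ft_force: [0.1, -0.2, -1.2]
width: 0.0458
```

```bash
python3 -m crank '[{"x":0,"y":0,"z":0.001,"ax":0,"ay":0,"az":0,"claw":1},{"x":0,"y":0,"z":0.002,"ax":0,"ay":0,"az":0,"claw":1},{"x":0,"y":0,"z":0.003,"ax":0,"ay":0,"az":0,"claw":1},{"x":0,"y":0,"z":0.004,"ax":0,"ay":0,"az":0,"claw":1},{"x":0,"y":0,"z":0.005,"ax":0,"ay":0,"az":0,"claw":1}]'
python3 -m crank '[{"x":0,"y":0,"z":0.001,"ax":0,"ay":0,"az":0,"claw":1},{"x":0,"y":0,"z":0.0015,"ax":0,"ay":0,"az":0,"claw":1},{"x":0,"y":0,"z":0.002,"ax":0,"ay":0,"az":0,"claw":1},{"x":0,"y":0,"z":0.0025,"ax":0,"ay":0,"az":0,"claw":1},{"x":0,"y":0,"z":0.003,"ax":0,"ay":0,"az":0,"claw":1}]'
```

```text
time: 6.03
ee_pos: [0.5739, -0.3093, 0.0225]
eef_rot: [0.765, 0.643, -0.0, 0.0]
ft_force: [0.1, -0.5, -1.4]
width: 0.0458
time: 6.45
ee_pos: [0.574, -0.3093, 0.0196]
eef_rot: [0.765, 0.643, -0.0, 0.0]
ft_force: [-3.5, 1.9, 5.0]
width: 0.0455
```

```bash
python3 -m crank '[{"x":0,"y":0,"z":0,"ax":0,"ay":0,"az":0,"claw":-0.15},{"x":0,"y":0,"z":0,"ax":0,"ay":0,"az":0,"claw":-0.25},{"x":0,"y":0,"z":0,"ax":0,"ay":0,"az":0,"claw":-0.35},{"x":0,"y":0,"z":0,"ax":0,"ay":0,"az":0,"claw":-0.4},{"x":0,"y":0,"z":0,"ax":0,"ay":0,"az":0,"claw":-0.4}]'
python3 -m crank '[{"x":0,"y":0,"z":-0.010,"ax":0,"ay":0,"az":0,"claw":-0.4},{"x":0,"y":0,"z":-0.035,"ax":0,"ay":0,"az":0,"claw":-0.4},{"x":0,"y":0,"z":-0.070,"ax":0,"ay":0,"az":0,"claw":-0.4},{"x":0,"y":0,"z":-0.105,"ax":0,"ay":0,"az":0,"claw":-0.4},{"x":0,"y":0,"z":-0.140,"ax":0,"ay":0,"az":0,"claw":-0.4}]'
python3 - <<'E'
from fit import *
import pickle
from plan import *
t=snap('top','top2.png'); w=(262,168,96,92)
RD=red2(t,w)
def fl(q):
    tb=hull(t,place(TAB,q[0],q[1],.069,q[2]),w)
    return 1-iou(hull(t,place(LID,q[0],q[1],.069,q[2]),w)&~tb,RD)
o=nm(fl,[.594,.044,.38],[.006,.006,.15]); print('lid',o.x.round(4),round(o.fun,3))
s=snap('side','side2.png');w2=(290,195,95,95);RS=red2(s,w2)
def f2(q):
    tb=hull(s,place(TAB,q[0],q[1],.069,q[2]),w2)
    return 1-iou(hull(s,place(LID,q[0],q[1],.069,q[2]),w2)&~tb,RS)
o2=nm(f2,[.594,.044,.38],[.006,.006,.15]); print('lid side',o2.x.round(4),round(o2.fun,3))
q=o.x
im=up(t,w)
for P,c in((LID,(0,255,0)),(TAB,(255,255,0))):
    cv2.drawContours(im,cv2.findContours(hull(t,place(P,q[0],q[1],.069,q[2]),w).astype(np.uint8),0,1)[0],-1,c,1)
im2=up(s,w2)
for P,c in((LID,(0,255,0)),(TAB,(255,255,0))):
    cv2.drawContours(im2,cv2.findContours(hull(s,place(P,q[0],q[1],.069,q[2]),w2).astype(np.uint8),0,1)[0],-1,c,1)
cv2.imwrite('pics/lid2.png',np.hstack([im[:368],im2[:368]]))
E
```

```text
time: 6.87
ee_pos: [0.5741, -0.3093, 0.0197]
eef_rot: [0.765, 0.643, 0.0, 0.0]
ft_force: [-0.0, 0.2, 0.6]
width: 0.0599
time: 7.28
ee_pos: [0.5738, -0.309, 0.162]
eef_rot: [0.765, 0.644, 0.0, 0.0]
ft_force: [0.2, -0.9, 0.2]
width: 0.0609
lid [0.5952 0.0444 0.3702] 0.026
lid side [0.5949 0.0483 0.3894] 0.055
```

View pics/lid2.png

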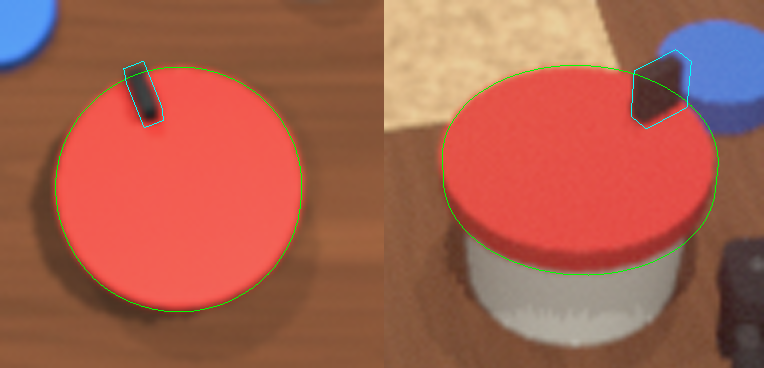

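View pics/side2.png

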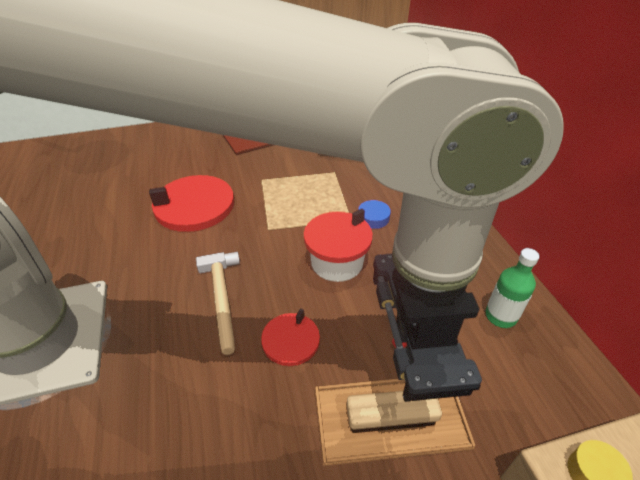

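The brush lies flat in the tray at side (393,410). The lid model outlines match in both views, with the lid at (0.595, 0.045) and yaw 0.38.

```bash
python3 - <<'E'
from plan import *
c=plan([.6442,.0652,.17],down(1.951),2)
print(r.read_state()['joint_positions'])
E
```

```text
call0: xyz [ 0.1906  0.0009 -0.002 ] a [ 0.0022  0.0014 -0.1382] deg/call 15.8 mm/call 191
call1: xyz [ 0.1832  0.0529 -0.0016] a [ 0.0022  0.0014 -0.1382] deg/call 15.8 mm/call 191
[ 0.89100814  0.50202585 -0.64885542  1.42958729  0.30827224  1.30173868
  1.62095192]
```

```bash
python3 -m crank '[{"x":0.038,"y":0,"z":0,"ax":0,"ay":0,"az":-0.028,"claw":-0.4},{"x":0.076,"y":0,"z":0,"ax":0.001,"ay":0,"az":-0.055,"claw":-0.4},{"x":0.114,"y":0,"z":-0.001,"ax":0.001,"ay":0,"az":-0.083,"claw":-0.4},{"x":0.152,"y":0.001,"z":-0.002,"ax":0.001,"ay":0.001,"az":-0.11,"claw":-0.4},{"x":0.191,"y":0.001,"z":-0.002,"ax":0.001,"ay":0.001,"az":-0.138,"claw":-0.4}]'
python3 -m crank '[{"x":0.037,"y":0.010,"z":0,"ax":0,"ay":0,"az":-0.028,"claw":-0.4},{"x":0.073,"y":0.021,"z":0,"ax":0,"ay":0,"az":-0.055,"claw":-0.4},{"x":0.110,"y":0.032,"z":-0.001,"ax":0,"ay":0,"az":-0.083,"claw":-0.4},{"x":0.150,"y":0.043,"z":-0.002,"ax":0,"ay":0,"az":-0.11,"claw":-0.4},{"x":0.183,"y":0.053,"z":-0.002,"ax":0,"ay":0,"az":-0.138,"claw":-0.4}]'
python3 -m crank '[{"x":0,"y":0,"z":0,"ax":0,"ay":0,"az":0,"claw":-0.4},{"x":0,"y":0,"z":0,"ax":0,"ay":0,"az":0,"claw":-0.4},{"x":0,"y":0,"z":0,"ax":0,"ay":0,"az":0,"claw":-0.4},{"x":0,"y":0,"z":0,"ax":0,"ay":0,"az":0,"claw":-0.4},{"x":0,"y":0,"z":0,"ax":0,"ay":0,"az":0,"claw":-0.4}]'
python3 - <<'E'
from plan import *
c=plan([.6442,.0652,.0885],down(1.951),1)
E
```

```text
time: 7.8
ee_pos: [0.6079, -0.1199, 0.1623]
eef_rot: [0.669, 0.743, 0.0, -0.001]
ft_force: [0.9, 0.3, 0.5]
width: 0.0607
time: 8.22
ee_pos: [0.6415, 0.0693, 0.1647]
eef_rot: [0.56, 0.829, 0.001, -0.001]
ft_force: [0.8, 0.4, 0.1]
width: 0.0608
time: 8.63
ee_pos: [0.6418, 0.0643, 0.1639]
eef_rot: [0.562, 0.827, -0.0, -0.001]
ft_force: [0.5, -0.6, 0.3]
width: 0.0611
call0: xyz [-0.0002  0.0027  0.0754] a [-0.0007 -0.0009 -0.0018] deg/call 0.2 mm/call 75
```

```bash
python3 -m crank '[{"x":0,"y":0.003,"z":0.025,"ax":-0.001,"ay":-0.001,"az":-0.002,"claw":-0.4},{"x":0,"y":0.003,"z":0.045,"ax":-0.001,"ay":-0.001,"az":-0.002,"claw":-0.4},{"x":0,"y":0.003,"z":0.062,"ax":-0.001,"ay":-0.001,"az":-0.002,"claw":-0.4},{"x":0,"y":0.003,"z":0.070,"ax":-0.001,"ay":-0.001,"az":-0.002,"claw":-0.4},{"x":0,"y":0.003,"z":0.074,"ax":-0.001,"ay":-0.001,"az":-0.002,"claw":-0.4}]'
python3 -m crank '[{"x":0,"y":0,"z":0,"ax":0,"ay":0,"az":0,"claw":0.2},{"x":0,"y":0,"z":0,"ax":0,"ay":0,"az":0,"claw":0.3},{"x":0,"y":0,"z":0,"ax":0,"ay":0,"az":0,"claw":0.35},{"x":0,"y":0,"z":0,"ax":0,"ay":0,"az":0,"claw":0.4},{"x":0,"y":0,"z":0,"ax":0,"ay":0,"az":0,"claw":0.4}]' 10
python3 - <<'E'
from fit import *
from plan import *
s=snap('side','side3.png'); c=snap('top','top3.png')
a=cv2.resize(s['color'][185:275,310:400],(500,500),interpolation=cv2.INTER_CUBIC)
cv2.imwrite('pics/v3.png',a)
plan([.6442,.0652,.0885],down(1.951),1)
E
```

```text
time: 9.05
ee_pos: [0.6438, 0.0662, 0.0887]
eef_rot: [0.56, 0.828, -0.0, -0.001]
ft_force: [-0.1, 0.1, 0.4]
width: 0.0609
time: 9.47
ee_pos: [0.6447, 0.0674, 0.0906]
eef_rot: [0.56, 0.829, 0.001, 0.001]
ft_force: [0.2, -0.7, -0.3]
width: 0.0353
call0: xyz [-0.002  -0.0011  0.0018] a [ 0.0008 -0.0002  0.0015] deg/call 0.2 mm/call 3
```

View pics/v3.png

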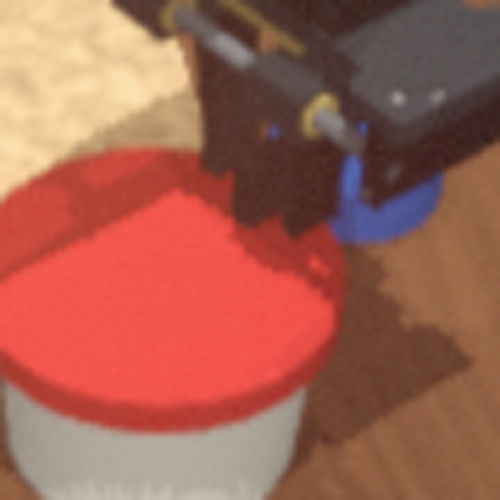

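The fingers straddle the tab and the lid is undisturbed, so I'll close.

```bash
python3 -m crank '[{"x":-0.001,"y":-0.001,"z":0.001,"ax":0,"ay":0,"az":0,"claw":0.5},{"x":-0.001,"y":-0.001,"z":0.001,"ax":0,"ay":0,"az":0,"claw":0.7},{"x":-0.001,"y":-0.001,"z":0.001,"ax":0,"ay":0,"az":0,"claw":1},{"x":-0.001,"y":-0.001,"z":0.001,"ax":0,"ay":0,"az":0,"claw":1},{"x":-0.001,"y":-0.001,"z":0.001,"ax":0,"ay":0,"az":0,"claw":1}]' 10
python3 -m crank '[{"x":0,"y":0,"z":0,"ax":0,"ay":0,"az":0,"claw":1},{"x":0,"y":0,"z":0,"ax":0,"ay":0,"az":0,"claw":1},{"x":0,"y":0,"z":0,"ax":0,"ay":0,"az":0,"claw":1},{"x":0,"y":0,"z":0,"ax":0,"ay":0,"az":0,"claw":1},{"x":0,"y":0,"z":0,"ax":0,"ay":0,"az":0,"claw":1}]' 40
python3 - <<'E'
from plan import *
s=r.read_state(); print(s['ft_force'],s['torque'],s['width'],s['ee_pos'])
p0=np.array(s['ee_pos']);R0=R.from_quat(s['eef_rot'])
L=R.from_euler('z',.38); piv=np.array([.595,.0445,.069])+L.apply([-.066,0,.011])
for d in (3,6,9,12,15,18):
    Q=R.from_rotvec(L.apply([0,-np.radians(d),0])); p=piv+Q.apply(p0-piv); R1=Q*R0
    print(d,R0.inv().apply(p-p0).round(4),((R0.inv()*R1).as_rotvec()/2).round(4))
E
```

```text
time: 9.98
ee_pos: [0.6437, 0.066, 0.0888]
eef_rot: [0.56, 0.829, 0.001, 0.0]
ft_force: [-0.2, -0.5, -1.0]
width: 0.0122
time: 10.4
ee_pos: [0.6437, 0.0661, 0.0889]
eef_rot: [0.56, 0.829, 0.001, 0.0]
ft_force: [-0.6, -0.1, -0.4]
width: 0.0116
[-0.60376186 -0.14797836 -0.41975489] [ 0.11038338 -0.17104867  0.05746134] 0.011613159572464504 [0.64370944 0.06610797 0.08885063]
3 [ 0.     -0.0006 -0.0062] [-0.0262 -0.0001 -0.    ]
6 [ 0.     -0.0016 -0.0124] [-0.0524 -0.0002 -0.    ]
9 [ 0.     -0.0028 -0.0185] [-0.0785 -0.0003 -0.    ]
12 [ 0.     -0.0044 -0.0246] [-1.047e-01 -3.000e-04 -1.000e-04]
15 [ 0.     -0.0063 -0.0306] [-1.309e-01 -4.000e-04 -1.000e-04]
18 [ 0.     -0.0085 -0.0364] [-1.571e-01 -5.000e-04 -1.000e-04]
```

```bash
python3 -m crank '[{"x":0,"y":-0.0004,"z":-0.0042,"ax":-0.0175,"ay":0,"az":0,"claw":1},{"x":0,"y":-0.001,"z":-0.0083,"ax":-0.0349,"ay":0,"az":0,"claw":1},{"x":0,"y":-0.0016,"z":-0.0124,"ax":-0.0524,"ay":0,"az":0,"claw":1},{"x":0,"y":-0.0024,"z":-0.0165,"ax":-0.0698,"ay":0,"az":0,"claw":1},{"x":0,"y":-0.0028,"z":-0.0185,"ax":-0.0785,"ay":0,"az":0,"claw":1}]'
python3 -m crank '[{"x":0,"y":0,"z":0,"ax":0,"ay":0,"az":0,"claw":1},{"x":0,"y":0,"z":0,"ax":0,"ay":0,"az":0,"claw":1},{"x":0,"y":0,"z":0,"ax":0,"ay":0,"az":0,"claw":1},{"x":0,"y":0,"z":0,"ax":0,"ay":0,"az":0,"claw":1},{"x":0,"y":0,"z":0,"ax":0,"ay":0,"az":0,"claw":1}]'
python3 - <<'E'
from plan import *
s=snap('side','side4.png'); c=snap('top','top4.png')
a=cv2.resize(s['color'][185:295,290:400],(400,400),interpolation=cv2.INTER_CUBIC);b=cv2.resize(c['color'][150:260,260:370],(400,400),interpolation=cv2.INTER_CUBIC)
cv2.imwrite('pics/v4.png',np.hstack([a,b]))
E
```

```text
time: 10.82
ee_pos: [0.6409, 0.0648, 0.1078]
eef_rot: [0.558, 0.826, 0.066, 0.045]
ft_force: [-0.0, -0.1, -1.3]
width: 0.0117
time: 11.23
ee_pos: [0.6412, 0.0654, 0.1071]
eef_rot: [0.558, 0.826, 0.066, 0.044]
ft_force: [-0.3, 0.7, -1.0]
width: 0.0119
```

View pics/v4.png

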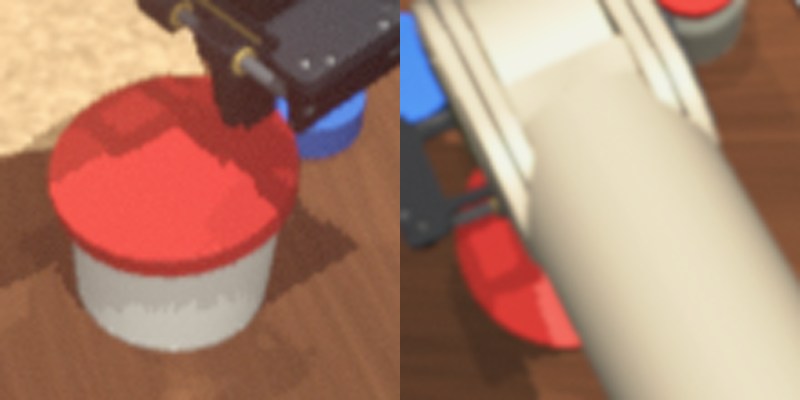

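Top and side views show the lid tipped by its tab, with the tub still in place. I'll do the second half of the tilt with a slight downward bias, so the far edge really rests on the rim.

```bash
python3 -m crank '[{"x":0,"y":-0.0004,"z":-0.0040,"ax":-0.0175,"ay":0,"az":0,"claw":1},{"x":0,"y":-0.001,"z":-0.0079,"ax":-0.0349,"ay":0,"az":0,"claw":1},{"x":0,"y":-0.0016,"z":-0.0118,"ax":-0.0524,"ay":0,"az":0,"claw":1},{"x":0,"y":-0.0024,"z":-0.0157,"ax":-0.0698,"ay":0,"az":0,"claw":1},{"x":0,"y":-0.0028,"z":-0.0175,"ax":-0.0785,"ay":0,"az":0,"claw":1}]'
python3 -m crank '[{"x":0,"y":0,"z":0,"ax":0,"ay":0,"az":0,"claw":1},{"x":0,"y":0,"z":0,"ax":0,"ay":0,"az":0,"claw":1},{"x":0,"y":0,"z":0,"ax":0,"ay":0,"az":0,"claw":1},{"x":0,"y":0,"z":0,"ax":0,"ay":0,"az":0,"claw":1},{"x":0,"y":0,"z":0,"ax":0,"ay":0,"az":0,"claw":1}]'
python3 - <<'E'
from fit import *
from plan import *
s=r.read_state(); print(s['ft_force'],s['torque'])
c=snap('side','side5.png'); w=(270,160,120,120)
im=up(c,w)
Q=R.from_rotvec(R.from_euler('z',.38).apply([0,-np.radians(18),0])); L=R.from_euler('z',.38); piv=np.array([.595,.0455,.069])+L.apply([-.066,0,.011])
P=piv+(Q*L).apply(LID-[-.066,0,.011])
cv2.drawContours(im,cv2.findContours(hull(c,P,w).astype(np.uint8),0,1)[0],-1,(0,255,0),1)
cv2.imwrite('pics/v5.png',im)
p,q=np.array(s['ee_pos']),R.from_quat(s['eef_rot'])
print('up 12mm', q.inv().apply([0,0,.012]).round(4))
E
```

```text
time: 11.75
ee_pos: [0.6357, 0.0628, 0.1243]
eef_rot: [0.553, 0.818, 0.131, 0.088]
ft_force: [1.0, 0.0, -2.3]
width: 0.0117
time: 12.17
ee_pos: [0.6362, 0.0634, 0.1241]
eef_rot: [0.552, 0.819, 0.13, 0.087]
ft_force: [0.8, -1.0, -1.0]
width: 0.0116
[ 0.80464753 -0.99568083 -1.00549072] [-0.00361618  0.21461689 -0.02625644]
up 12mm [ 0.      0.0037 -0.0114]
```

View pics/v5.png

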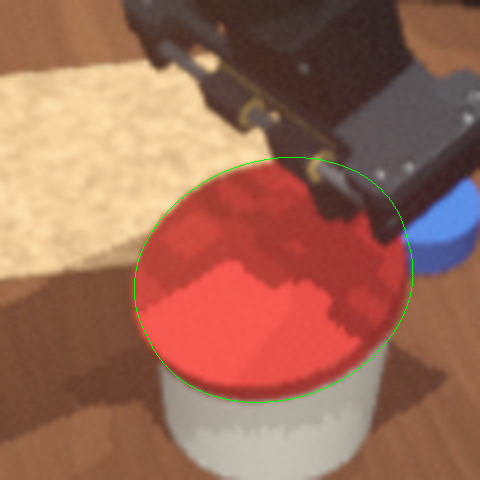

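```bash
for i in 1 2; do
python3 -m crank '[{"x":0,"y":-0.0003,"z":0.001,"ax":0,"ay":0,"az":0,"claw":1},{"x":0,"y":-0.0003,"z":0.001,"ax":0,"ay":0,"az":0,"claw":1},{"x":0,"y":-0.0003,"z":0.001,"ax":0,"ay":0,"az":0,"claw":1},{"x":0,"y":-0.0003,"z":0.001,"ax":0,"ay":0,"az":0,"claw":1},{"x":0,"y":-0.0003,"z":0.001,"ax":0,"ay":0,"az":0,"claw":1}]'
python3 -c "
from bench import r
s=r.read_state();print(s['torque'])"; done
```

```text
time: 12.63
ee_pos: [0.6362, 0.0631, 0.1233]
eef_rot: [0.553, 0.819, 0.13, 0.088]
ft_force: [0.5, 0.5, 1.5]
width: 0.0118
[0.05475266 0.20711951 0.03171932]
time: 13.05
ee_pos: [0.6364, 0.0631, 0.1225]
eef_rot: [0.553, 0.819, 0.13, 0.088]
ft_force: [1.7, 1.3, 5.6]
width: 0.0116
[ 0.1828417   0.11746901 -0.05495094]
```

Contact on the far edge is confirmed: 5.6 N upward with the lid tipped 18°. Now I lift straight up.

```bash
python3 -m crank '[{"x":0,"y":0.0012,"z":-0.0038,"ax":0,"ay":0,"az":0,"claw":1},{"x":0,"y":0.0025,"z":-0.0076,"ax":0,"ay":0,"az":0,"claw":1},{"x":0,"y":0.0043,"z":-0.0133,"ax":0,"ay":0,"az":0,"claw":1},{"x":0,"y":0.0074,"z":-0.0228,"ax":0,"ay":0,"az":0,"claw":1},{"x":0,"y":0.0111,"z":-0.0342,"ax":0,"ay":0,"az":0,"claw":1}]'
python3 -m crank '[{"x":0,"y":0.005,"z":-0.015,"ax":0,"ay":0,"az":0,"claw":1},{"x":0,"y":0.011,"z":-0.032,"ax":0,"ay":0,"az":0,"claw":1},{"x":0,"y":0.016,"z":-0.048,"ax":0,"ay":0,"az":0,"claw":1},{"x":0,"y":0.019,"z":-0.057,"ax":0,"ay":0,"az":0,"claw":1},{"x":0,"y":0.019,"z":-0.057,"ax":0,"ay":0,"az":0,"claw":1}]'
python3 - <<'E'
from plan import *
# lid centre on mat (.5805,.2725), yaw .38; TCP offset in lid frame as gripped: (~.0530,0,.0198)
s=r.read_state(); print(s['ee_pos'],s['ft_force'],s['joint_positions'])
plan([.5805+.0492,.2725+.0197,.15],down(1.951),2)
c=snap('side','side6.png')
E
```

```text
time: 13.47
ee_pos: [0.6356, 0.0629, 0.1585]
eef_rot: [0.553, 0.819, 0.13, 0.087]
ft_force: [-0.0, -0.2, -1.1]
width: 0.012
time: 13.88
ee_pos: [0.6376, 0.0633, 0.2212]
eef_rot: [0.552, 0.818, 0.131, 0.089]
ft_force: [0.2, 0.5, -1.4]
width: 0.0117
[0.63758166 0.06334258 0.22120987] [ 0.18787831  0.51852686 -1.41869011] [ 0.73729842  0.28794404 -1.00535496  1.6843043   0.22698923  0.99023808
  1.64871413]
call0: xyz [0.1076 0.026  0.0459] a [0.0796 0.0002 0.0008] deg/call 9.1 mm/call 120
call1: xyz [0.1077 0.0328 0.0413] a [0.0796 0.0002 0.0008] deg/call 9.1 mm/call 120
```

View pics/side6.png

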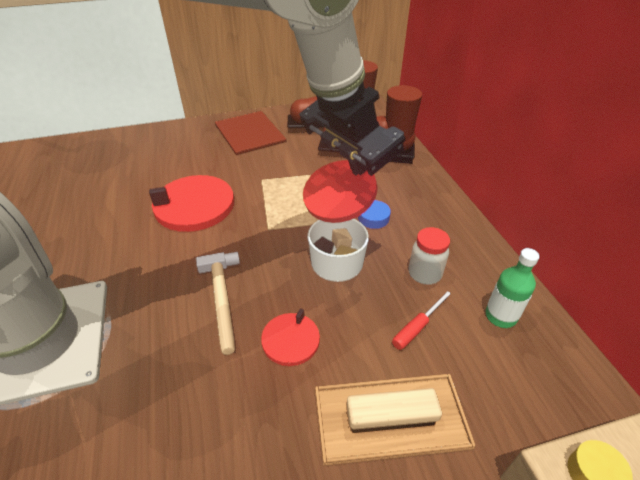

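The lid is off and held at (340,190), the tub is open and standing with the blocks in it at (338,247), and the brush lies flat in the tray. Next, the mat.

```bash
python3 -m crank '[{"x":0.022,"y":0.005,"z":0.009,"ax":0.016,"ay":0,"az":0,"claw":1},{"x":0.043,"y":0.010,"z":0.018,"ax":0.032,"ay":0,"az":0,"claw":1},{"x":0.065,"y":0.016,"z":0.028,"ax":0.048,"ay":0,"az":0,"claw":1},{"x":0.086,"y":0.021,"z":0.037,"ax":0.064,"ay":0,"az":0,"claw":1},{"x":0.108,"y":0.026,"z":0.046,"ax":0.080,"ay":0,"az":0.001,"claw":1}]'
python3 -m crank '[{"x":0.022,"y":0.007,"z":0.008,"ax":0.016,"ay":0,"az":0,"claw":1},{"x":0.043,"y":0.013,"z":0.016,"ax":0.032,"ay":0,"az":0,"claw":1},{"x":0.065,"y":0.020,"z":0.025,"ax":0.048,"ay":0,"az":0,"claw":1},{"x":0.086,"y":0.026,"z":0.033,"ax":0.064,"ay":0,"az":0,"claw":1},{"x":0.108,"y":0.033,"z":0.041,"ax":0.080,"ay":0,"az":0.001,"claw":1}]'
python3 -m crank '[{"x":0,"y":0,"z":0,"ax":0,"ay":0,"az":0,"claw":1},{"x":0,"y":0,"z":0,"ax":0,"ay":0,"az":0,"claw":1},{"x":0,"y":0,"z":0,"ax":0,"ay":0,"az":0,"claw":1},{"x":0,"y":0,"z":0,"ax":0,"ay":0,"az":0,"claw":1},{"x":0,"y":0,"z":0,"ax":0,"ay":0,"az":0,"claw":1}]'
python3 - <<'E'
from fit import *
from plan import *
s=r.read_state(); print(s['joint_positions'])
p,q=np.array(s['ee_pos']),R.from_quat(s['eef_rot'])
plan([.6297,.2922,.034],down(1.951),1)
# side view: fit the lid height/tilt while held
c=snap('side','side7.png'); w=(255,120,120,110); RD=red2(c,w)
n,l=cv2.connectedComponents(RD.astype(np.uint8)); 
k=np.argmax(np.bincount(l[l>0])); RD=l==k
def pose(e): # lid pose from tcp, plus pitch error and z offset
    Rl=q*down(1.951).inv()*R.from_euler('z',.38)*R.from_euler('y',e[0]); return Rl,p-Rl.apply([.053,0,.0198])+[e[1],e[2],0]
def f(e):
    Rl,o=pose(e); return 1-iou(hull(c,Rl.apply(LID)+o,w),RD|hull(c,Rl.apply(TAB)+o,w)&hull(c,Rl.apply(LID)+o,w))
o=nm(f,[0,0,0],[.05,.004,.004]); print('lid pitch err deg',np.degrees(o.x[0]),'dxy',o.x[1:],o.fun,f([0,0,0]))
E
```

```text
time: 14.35
ee_pos: [0.6316, 0.1783, 0.1808]
eef_rot: [0.559, 0.826, 0.063, 0.042]
ft_force: [0.9, -1.1, -0.2]
width: 0.0118
time: 14.77
ee_pos: [0.6275, 0.2932, 0.1452]
eef_rot: [0.561, 0.828, -0.003, -0.003]
ft_force: [0.1, -0.3, -0.5]
width: 0.0114
time: 15.18
ee_pos: [0.6286, 0.2911, 0.1474]
eef_rot: [0.562, 0.827, -0.002, -0.001]
ft_force: [-0.1, 0.0, 0.1]
width: 0.0119
[ 0.04827161  0.67994427 -0.86029739  1.31155414  0.50556784  1.37648056
  1.15296319]
call0: xyz [0.0006 0.0019 0.1134] a [-0.0023 -0.0001 -0.0013] deg/call 0.3 mm/call 113
lid pitch err deg 2.2938078611827173 dxy [-0.00148312 -0.00237331] 0.027050809894729966 0.04762359228860469
```

```bash
python3 -m crank '[{"x":0,"y":0.001,"z":0.030,"ax":-0.003,"ay":0,"az":-0.001,"claw":1},{"x":0.001,"y":0.002,"z":0.060,"ax":-0.006,"ay":0,"az":-0.001,"claw":1},{"x":0.001,"y":0.002,"z":0.085,"ax":-0.009,"ay":0,"az":-0.001,"claw":1},{"x":0.001,"y":0.002,"z":0.100,"ax":-0.012,"ay":0,"az":-0.001,"claw":1},{"x":0.001,"y":0.002,"z":0.110,"ax":-0.012,"ay":0,"az":-0.001,"claw":1}]'
python3 -m crank '[{"x":0,"y":0,"z":0.001,"ax":0,"ay":0,"az":0,"claw":1},{"x":0,"y":0,"z":0.002,"ax":0,"ay":0,"az":0,"claw":1},{"x":0,"y":0,"z":0.003,"ax":0,"ay":0,"az":0,"claw":1},{"x":0,"y":0,"z":0.004,"ax":0,"ay":0,"az":0,"claw":1},{"x":0,"y":0,"z":0.004,"ax":0,"ay":0,"az":0,"claw":1}]'
for i in 1 2 3; do python3 -m crank '[{"x":0,"y":0,"z":0.0005,"ax":0,"ay":0,"az":0,"claw":1},{"x":0,"y":0,"z":0.001,"ax":0,"ay":0,"az":0,"claw":1},{"x":0,"y":0,"z":0.001,"ax":0,"ay":0,"az":0,"claw":1},{"x":0,"y":0,"z":0.001,"ax":0,"ay":0,"az":0,"claw":1},{"x":0,"y":0,"z":0.001,"ax":0,"ay":0,"az":0,"claw":1}]'; done
```

```text
time: 15.65
ee_pos: [0.6285, 0.2927, 0.0353]
eef_rot: [0.561, 0.828, 0.007, 0.005]
ft_force: [-0.3, -0.3, -0.4]
width: 0.0117
time: 16.07
ee_pos: [0.6296, 0.2944, 0.0341]
eef_rot: [0.56, 0.828, 0.009, 0.005]
ft_force: [0.6, 0.2, -0.9]
width: 0.012
time: 16.48
ee_pos: [0.6291, 0.2942, 0.0322]
eef_rot: [0.56, 0.828, 0.008, 0.005]
ft_force: [-0.2, -0.9, -0.4]
width: 0.0115
time: 16.9
ee_pos: [0.6291, 0.2943, 0.0312]
eef_rot: [0.56, 0.828, 0.008, 0.005]
ft_force: [-0.3, -1.1, -0.6]
width: 0.0121
time: 17.32
ee_pos: [0.6292, 0.2943, 0.0302]
eef_rot: [0.56, 0.828, 0.008, 0.005]
ft_force: [0.1, -0.1, -0.6]
width: 0.0116
```

```bash
python3 -m crank '[{"x":0,"y":0,"z":0.001,"ax":0,"ay":0,"az":0,"claw":1},{"x":0,"y":0,"z":0.002,"ax":0,"ay":0,"az":0,"claw":1},{"x":0,"y":0,"z":0.003,"ax":0,"ay":0,"az":0,"claw":1},{"x":0,"y":0,"z":0.004,"ax":0,"ay":0,"az":0,"claw":1},{"x":0,"y":0,"z":0.004,"ax":0,"ay":0,"az":0,"claw":1}]'
for i in 1 2 3; do python3 -m crank '[{"x":0,"y":0,"z":0.0005,"ax":0,"ay":0,"az":0,"claw":1},{"x":0,"y":0,"z":0.001,"ax":0,"ay":0,"az":0,"claw":1},{"x":0,"y":0,"z":0.001,"ax":0,"ay":0,"az":0,"claw":1},{"x":0,"y":0,"z":0.001,"ax":0,"ay":0,"az":0,"claw":1},{"x":0,"y":0,"z":0.001,"ax":0,"ay":0,"az":0,"claw":1}]'; done; python3 -c "
from bench import r
print(r.read_state()['torque'])"
```

```text
time: 17.73
ee_pos: [0.6291, 0.2942, 0.0259]
eef_rot: [0.56, 0.828, 0.008, 0.005]
ft_force: [0.3, -0.4, -1.3]
width: 0.0117
time: 18.15
ee_pos: [0.6293, 0.2944, 0.0253]
eef_rot: [0.56, 0.828, 0.008, 0.005]
ft_force: [0.2, -0.6, 0.6]
width: 0.0119
time: 18.57
ee_pos: [0.6295, 0.2944, 0.0245]
eef_rot: [0.56, 0.828, 0.008, 0.005]
ft_force: [1.0, 0.4, 3.5]
width: 0.0118
time: 18.98
ee_pos: [0.6297, 0.2945, 0.0235]
eef_rot: [0.56, 0.828, 0.009, 0.005]
ft_force: [3.1, 1.7, 5.3]
width: 0.012
[ 0.18598076 -0.43741657  0.02895785]
```

```bash
python3 -m crank '[{"x":0,"y":0,"z":0,"ax":0.002,"ay":0,"az":0,"claw":1},{"x":0,"y":0,"z":0,"ax":0.004,"ay":0,"az":0,"claw":1},{"x":0,"y":0,"z":0,"ax":0.005,"ay":0,"az":0,"claw":1},{"x":0,"y":0,"z":0,"ax":0.005,"ay":0,"az":0,"claw":1},{"x":0,"y":0,"z":0,"ax":0.005,"ay":0,"az":0,"claw":1}]'
python3 -c "
from bench import r
print(r.read_state()['torque'])"
```

```text
time: 19.4
ee_pos: [0.6296, 0.2944, 0.0235]
eef_rot: [0.56, 0.828, 0.004, 0.002]
ft_force: [1.3, -0.0, 5.0]
width: 0.0119
[ 0.26170093 -0.61283522  0.01644316]
```

```bash
python3 -m crank '[{"x":0,"y":0,"z":0,"ax":0,"ay":0,"az":0,"claw":1},{"x":0,"y":0,"z":0,"ax":0,"ay":0,"az":0,"claw":1},{"x":0,"y":0,"z":0,"ax":0,"ay":0,"az":0,"claw":1},{"x":0,"y":0,"z":0,"ax":0,"ay":0,"az":0,"claw":1},{"x":0,"y":0,"z":0,"ax":0,"ay":0,"az":0,"claw":1}]' 3
python3 -m crank '[{"x":0,"y":0,"z":0,"ax":0,"ay":0,"az":0,"claw":0.65},{"x":0,"y":0,"z":0,"ax":0,"ay":0,"az":0,"claw":0.55},{"x":0,"y":0,"z":0,"ax":0,"ay":0,"az":0,"claw":0.4},{"x":0,"y":0,"z":0,"ax":0,"ay":0,"az":0,"claw":0.2},{"x":0,"y":0,"z":0,"ax":0,"ay":0,"az":0,"claw":0.1}]'
python3 -m crank '[{"x":0,"y":0,"z":0,"ax":0,"ay":0,"az":0,"claw":0.1},{"x":0,"y":0,"z":-0.010,"ax":0,"ay":0,"az":0,"claw":0.1},{"x":0,"y":0,"z":-0.035,"ax":0,"ay":0,"az":0,"claw":0.1},{"x":0,"y":0,"z":-0.070,"ax":0,"ay":0,"az":0,"claw":0.1},{"x":0,"y":0,"z":-0.105,"ax":0,"ay":0,"az":0,"claw":0.1}]'
python3 -m crank '[{"x":0,"y":0,"z":-0.04,"ax":0,"ay":0,"az":0,"claw":-0.4},{"x":0,"y":-0.03,"z":-0.08,"ax":0,"ay":0,"az":0,"claw":-0.4},{"x":0,"y":-0.06,"z":-0.11,"ax":0,"ay":0,"az":0,"claw":-0.4},{"x":0,"y":-0.09,"z":-0.13,"ax":0,"ay":0,"az":0,"claw":-0.4},{"x":0,"y":-0.09,"z":-0.13,"ax":0,"ay":0,"az":0,"claw":-0.4}]'
python3 - <<'E'
from fit import *
s=snap('side','side8.png'); t=snap('top','top8.png')
w2=(255,150,105,85); RS=red2(s,w2); n,l=cv2.connectedComponents(RS.astype(np.uint8)); RS=l==np.argmax(np.bincount(l[l>0]))
def f2(q):
    P=lambda M:place(R.from_euler('y',q[3]).apply(M),q[0],q[1],.004,q[2])
    H=hull(s,P(LID),w2); return 1-iou(H&~hull(s,P(TAB),w2),RS)
o=nm(f2,[.58,.274,.38,0],[.005,.005,.1,.03]); print('lid side',o.x.round(4),o.fun,'flat',nm(lambda q:f2([*q,0]),[.58,.274,.38],[.005,.005,.1]).fun)
cv2.imwrite('pics/last.png',np.vstack([s['color'][100:480,100:600],cv2.resize(t['color'][120:300,140:520],(500,220))[:, :]]))
E
```

```text
time: 19.82
ee_pos: [0.6293, 0.2943, 0.0231]
eef_rot: [0.56, 0.828, 0.004, 0.002]
ft_force: [3.1, 1.2, 3.3]
width: 0.0122
time: 20.23
ee_pos: [0.629, 0.2941, 0.0229]
eef_rot: [0.56, 0.828, 0.004, 0.002]
ft_force: [-0.3, 0.9, -0.5]
width: 0.0319
time: 20.65
ee_pos: [0.6278, 0.2936, 0.1296]
eef_rot: [0.56, 0.828, 0.004, 0.002]
ft_force: [0.3, -0.6, 1.2]
width: 0.039
time: 21.07
ee_pos: [0.5411, 0.2611, 0.2639]
eef_rot: [0.559, 0.829, 0.006, 0.004]
ft_force: [-0.1, 0.3, -0.3]
width: 0.0591
lid side [0.5795 0.2746 0.5087 0.0796] 0.06680184747099249 flat 0.08278628738147342
```

View pics/last.png

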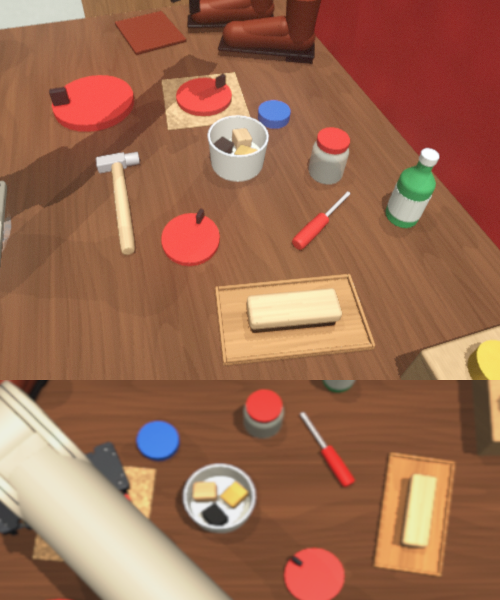

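```bash
python3 -c "
from bench import close_job,r
s=r.read_state();print(s['time'],s['ft_force']);close_job()"
```

```text
21.1667 [ 0.61481369 -1.14323176  0.15640089]
the job is handed in; nothing more can be done
```

The job is done and handed in at 21.2 s of the 58 s allowed; no verdict comes back.

- **Brush:** I lifted it off the lid and set it down flat, bristles down, inside the tray, with about 5 N at contact.
- **Lid:** I tipped it up 18° by its tab. At full tilt I pressed its far edge onto the rim and measured 5.6 N. Then I lifted it off and laid it right way up near the middle of the mat.
- **Final pictures:** The tub is open and standing in its place with the blocks inside. The jar, tin and awl look untouched, and the robot is clear of everything.

Some checks were unclear:

- **Far edge during the tilt:** Force readings did not clearly show it touching the rim during the tilt itself. The gap there was at most about 1 mm before I lowered it into firm contact.
- **Lid flatness:** The last image fit gave a 4.5° pitch for the lid on the mat. I put that down to shadow and partial masking, because the picture shows it lying flat. That fit put the lid about 2 mm from the mat's centre.
- **Wrist moment:** The reading at the lid's set-down was higher than I could explain, but forces stayed around 5 N and fell to about zero on release.

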